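# Throw off the ratchet pawl and bring the lid press down

## Task

The arm of the lid press is held up by its ratchet. With the fingertips press the pawl's ribbed thumb pad down to its stop, then push the arm's handle down past the teeth until the rubber pad presses firmly (10 N or more on the handle, for a second) on the lid of the tub. Leave the arm down, the pawl thrown off and the tub upright in its nest; lift nothing, and leave the jars and the label roll alone.

Things in the scene. Friction and masses are not known exactly. Their poses are not given: they have to be found in the camera images.
- lid_press: Fixed bench lid press: steel base 110 (x) x 300 (y) x 10 mm, origin on the table, turned at most 0.3 rad about z. In its frame, mm: plate y -85 to 215; nest centre (0, -15, 10); arm hinge (0, 80, 95) between cheeks 108 high; pawl hinge (0, 116, 40); hinge axes along x. The arm reaches from its hinge toward -y, the pawl's thumb pad lies at the +y end.
- press_arm (a joint): Arm angle, rad: 0 = highest; grows as the arm goes down; elevation above level = 0.95 - value. Starts at 0 to 0.22. With the pawl engaged a tooth stops it at about 0.28 (it gives to 0.35 under 25 N); more teeth follow every 0.2. The pad meets the tub's lid at about 0.95. Stiff hinge: stays where it is left; 4 to 5 N down on the handle moves it. End stop 1.06, beyond the lid.
- press_handle (a point): Middle of the axis of the black cross bar at the arm's free end: bar 22 mm thick, 90 mm long, parallel to the hinge axis, 190 mm from the hinge. It moves with the arm on a vertical arc about press_hinge; push it from above.
- press_hinge (a point): Point on the arm's hinge axis, midway between the cheeks (95 mm above the table).
- pawl (a joint): Pawl angle, rad: 0 = engaged in the teeth, 0.30 = thrown off, at its stop; clear of the teeth above 0.2. Stiff hinge without a spring: it stays where it is left. About 4 N down on the thumb pad moves it.
- pawl_pad (a point): Top centre of the pawl's ribbed steel thumb pad, 36 (x) x 32 (y) mm, 72 mm above the table when engaged. Press it straight down: over the full 0.30 rad its centre sinks 21 mm, moves 7 mm outward (away from the arm) and the pad tilts along. The pawl's hook stands 28 mm higher than the pad, 42 to 63 mm nearer to the arm's hinge.
- press_pad: Rubber pressure pad, disc 52 mm across and 7 mm thick, on a swivel (0.12 rad either way) under the arm 95 mm from the hinge; origin at the centre of its underside, z axis away from the tub.
- tub: Plain off-white lidded deli tub, 74 mm across, 68 mm high, standing loose in the nest (underside 10 mm above the table); origin at the centre of its underside.
- nest (a point): Centre of the floor of the nest ring, 10 mm above the table; inner diameter 74 mm.
- jar_1: Bystander: spice jar 40 mm across, 105 mm high, standing on the robot's side of the press; origin at the centre of its underside.
- jar_2: Bystander: spice jar 44 mm across, 105 mm high, standing on the far side of the press; origin at the centre of its underside.
- roll: Bystander: roll of labels 64 mm across, 30 mm high, lying on the far side of the press; origin at the centre of its underside.
There are look-alikes about, which are no part of the job. Of the things shaped like the tub, the white one is meant.

How it is judged:
On the way, in this order (a step that is already met when the one before it is completed fails the run):
1. the pawl is pressed clear of the teeth while the arm is still up (value of joint pawl above 0.22 rad and value of joint press_arm below 0.42 rad), for 0.2 s.
2. the arm is down and its rubber pad presses on the tub's lid with more than 4 N (value of joint press_arm above 0.9 rad and contact force between press_pad and tub above 4 N), for 0.3 s.
At the end, for the whole second after the job is handed in: The press arm rests down on the tub's lid (joint between 0.89 and 1.0), the pawl is still thrown off (above 0.2), and the tub stands upright (within 0.08 rad), at rest in its nest, within 6 mm of the centre and not raised (value of joint press_arm between 0.89 and 1 rad and velocity of joint press_arm below 0.05 rad/s and value of joint pawl above 0.2 rad and horizontal distance between tub and nest below 0.006 m and height (world z) of tub below 0.016 m and angle between tub's own z axis and vertical below 0.08 rad and linear speed of tub below 0.02 m/s); the robot touches nothing.
It fails at once if the tub is lifted or taken out of its nest (height (world z) of tub above 0.02 m or horizontal distance between tub and nest above 0.02 m).
It fails at once if the near spice jar is moved by more than 3 cm or tipped over (distance of jar_1 from where it was at the start of the episode above 0.03 m or angle between jar_1's own z axis and vertical above 0.4 rad).
It fails at once if the far spice jar is moved by more than 3 cm or tipped over (distance of jar_2 from where it was at the start of the episode above 0.03 m or angle between jar_2's own z axis and vertical above 0.4 rad).
It fails at once if the label roll is moved by more than 3 cm or tipped over (distance of roll from where it was at the start of the episode above 0.03 m or angle between roll's own z axis and vertical above 0.4 rad).
It also fails if it takes over 53 s, if anything falls off the work surface, if the arm or the gripper's body presses on something with over 40 N, if the wrist force passes 120 N, or if a joint passes its speed limit or range.

## Robot

A 6-joint arm with a two-finger parallel gripper is mounted at the origin on a cart in front of the work surface, level with it; the furniture and walls round the work are solid. World frame = base frame: x ahead of the robot, y to its left, z up, the work surface at z = 0. Lengths are in m, angles in rad, forces in N, time in s.
With the tool pointing down it reaches from about 0.375 to 0.825 m from the base axis. Payload 5.5 kg.
Tool frame: the origin (TCP) lies midway between the tips of the shut fingers; the grasp point (between the pads) lies 19 mm behind it; x points along the fingers, y is the direction in which the jaws open and shut, and the axes are right-handed (so a half turn about x gives the same grasp; the last joint's range is limited). The gripper opens to 85 mm and grips with 20 to 120 N. Pads are 22 mm wide; open, the fingers measure 114 mm over their backs; the gripper's body (76 mm by 85 mm) begins 54 mm behind the grasp point. The pads swing forward as they close: fully open they stand 13 mm farther back than shut.
Start: joints at [-1.304, 0.314, -0.047, 1.21, 0, 1.571], TCP at [0.158, -0.579, 0.231] pointing down, gripper open.
Joint ranges: [-2.67, 2.67], [-0.69, 1.73], [-1.03, 1.25], [-2.08, 2.16], [-1.42, 1.45], [-3.14, 3.14]. Speed limits (rad/s): [2.39, 2.39, 3.01, 3.14, 3.14, 3.14].

## Interface

Orientations are given as a unit quaternion [x, y, z, w].
In Python, from rig import get_state, viewer, sign_off gives the robot as it stands. The module is installed in compiled form; this text tells all that it offers.
- The arm moves only by the shell command python3 -m crank 'ROWS'. ROWS is JSON, a list of rows, each a list of 3 entries, a list of its own where there are three numbers: the closure, from 0 (fully open) to 1 (shut), then the shift along the tool's x, y, z in mm, then the turn, a rotation vector about the tool's x, y, z in rad. A call has 1 to 8 rows; each row shifts and turns the pose as measured when the row begins, along the tool's axes as they then stand; what a row does not reach is not made up. A row lasts 1/8 s, in which the tool goes at most 62.5 mm and 10.7 degrees, less where a joint would pass 70% of its speed; a pose out of reach is approached as far as the arm can. A call with a gripper value outside its range is refused whole. The fingers move at their own pace and stop on an object; the grip force is fixed at half the most. Time passes only in rows, so rows that do not move let the fingers close. It gives the time, the measured TCP pose, the force and the opening at its end, in the units of the state.
- get_state(): the state, without advancing time (a new reading comes with each control period).
- viewer.snapshot(name): name is "scene" or "top" or "wrist"; returns the picture (480x640x3 uint8, red, green, blue); there is no depth.
- viewer.camera_params(name): a dict with "vfov" (degrees; the focal length in pixels is half the picture's height over the tangent of half this angle, whatever the lens; pixels are square), "cx", "cy" (the principal point, pixels), "k1" (the pictures are not rectified: a ray, as slopes to the right and down, at radius r is drawn at 1 + k1 r^2 times it, then the intrinsics apply), "view" (4x4, takes a point from world to camera coordinates). Camera axes: x right, y up, looking along -z (the intrinsics and any distortion apply to the point x, -y, -z); pixel columns grow to the right and rows downward; lengths in m; the calibration is good to about 2 mm. A picture is of the moment at which its call begins: read the wrist's pose just before it. camera_params takes no time and is no camera call; for the wrist camera it gives the pose at the moment of the call.
- sign_off(): hands the job in, once; it reports no verdict.
Trained networks look in the newest picture that a camera, given by its name, has taken for a name from the list of things; names that differ only in an ending like _2 or _b are one class to them, and where a whole thing is asked for, a point or a joint stands for the part that bears it (a point fixed in the world has none). Each returns a list of dicts, best first, with "score" (0 to 1); they miss things now and then, are a little off and sometimes report something else, mostly with a low value. They report only what shows in the picture. A call takes as long as a camera call. They do not tell look-alikes from the thing itself.
- viewer.spot_in(label, camera): "extent" ([centre column, centre row, width, height] in pixels, round what is visible of it).
- viewer.trace(label, camera): "mask" (480x640 bool, what is visible of it) and "extent" ([centre column, centre row, width, height] in pixels, round what is visible of it).
- viewer.mark_of(label, camera): "at" ([column, row] in pixels: a listed point, or the origin of a listed thing).
The state is a dict: "clock": time; "q": joint angles; "dq": joint speeds; "joint_efforts": joint torques, N m; "eef_pos": TCP position; "eef_rot": TCP orientation; "contact_force": force on the tool from outside, world axes, zero at the start; "wrist_torque": the same for the moment, N m; "grip_width": finger opening in m.
Only numpy, scipy, OpenCV 4.12 (cv2) and the standard library are available. Lean on these libraries where they do the work, as an engineer would, in place of code of your own. Each camera call takes 0.05 s, during which the arm holds its last target.

## Working session

There is one attempt and no reset: what is moved stays moved. The work goes in short steps, Python scripts to look and compute and a shell command to move; the robot and the scene stay as the last step left them, time stands still between calls to the robot, and variables do not carry over. Pictures are saved under pics/ and viewed, and the job is handed in when it is done.

```bash
mkdir -p pics; ls
cat > h.py <<'E'
import numpy as np, cv2
from rig import get_state, viewer, sign_off
def save(im,n): cv2.imwrite('pics/'+n,im[:,:,::-1])
def ray(cam,uv,P=None):
    P=P or viewer.camera_params(cam)
    f=240/np.tan(np.radians(P['vfov'])/2)
    d=np.array([(uv[0]-P['cx'])/f,(uv[1]-P['cy'])/f]); s=d.copy()
    for _ in range(30): s=d/(1+P['k1']*(s@s))
    V=np.array(P['view']); R=V[:3,:3]; o=-R.T@V[:3,3]
    v=R.T@np.array([s[0],-s[1],-1.]); return o,v/np.linalg.norm(v)
def atz(cam,uv,z):
    o,v=ray(cam,uv); return o+v*(z-o[2])/v[2]
def proj(cam,p):
    P=viewer.camera_params(cam); f=240/np.tan(np.radians(P['vfov'])/2)
    c=np.array(P['view'])@np.r_[p,1]; s=np.array([c[0]/-c[2],-c[1]/-c[2]]); s=s*(1+P['k1']*(s@s))
    return np.array([P['cx']+f*s[0],P['cy']+f*s[1]])
def tri(a,b):
    (o1,v1),(o2,v2)=a,b
    A=np.array([[v1@v1,-v1@v2],[v1@v2,-v2@v2]]);t=np.linalg.solve(A,[(o2-o1)@v1,(o2-o1)@v2])
    p,q=o1+t[0]*v1,o2+t[1]*v2
    return (p+q)/2,np.linalg.norm(p-q)
E
python3 - <<'E'
from h import *
for c in('scene','top'):
    save(viewer.snapshot(c),c+'0.png')
    for l in ['press_handle','press_hinge','pawl_pad','nest','tub','press_pad','lid_press','jar_1','roll']:
        print(c,l,[(np.round(d['at']).tolist(),round(d['score'],2)) for d in viewer.mark_of(l,c)][:4])
print(get_state())
E
```

```text
pics
scene press_handle [([383.0, 210.0], 0.85), ([283.0, 337.0], 0.45)]
scene press_hinge [([347.0, 328.0], 0.85), ([384.0, 210.0], 0.63)]
scene pawl_pad [([329.0, 392.0], 0.92), ([282.0, 336.0], 0.4)]
scene nest [([368.0, 312.0], 0.85)]
scene tub [([348.0, 236.0], 0.75), ([370.0, 313.0], 0.62), ([429.0, 254.0], 0.61)]
scene press_pad [([372.0, 269.0], 0.92)]
scene lid_press [([367.0, 320.0], 0.68)]
scene jar_1 [([409.0, 363.0], 0.81), ([283.0, 335.0], 0.63)]
scene roll [([317.0, 279.0], 0.92)]
top press_handle [([369.0, 251.0], 0.61)]
top press_hinge [([303.0, 262.0], 0.56)]
top pawl_pad []
top nest [([348.0, 266.0], 0.7), ([298.0, 219.0], 0.33)]
top tub [([421.0, 291.0], 0.88), ([344.0, 266.0], 0.79), ([416.0, 222.0], 0.7)]
top press_pad [([253.0, 269.0], 0.7), ([333.0, 260.0], 0.67)]
top lid_press [([338.0, 271.0], 0.56)]
top jar_1 [([316.0, 315.0], 0.82), ([298.0, 221.0], 0.81), ([337.0, 259.0], 0.74), ([344.0, 268.0], 0.72)]
top roll [([361.0, 216.0], 0.79)]
{'clock': 1.0, 'q': array([-1.30400344e+00,  3.13505148e-01, -4.71097271e-02,  1.21021519e+00,
        3.27280248e-05,  1.57082221e+00]), 'dq': array([-0.00089407, -0.0005102 ,  0.00174608, -0.0011495 , -0.00088569,
        0.00061275]), 'joint_efforts': array([-4.43910531e-04, -5.39471233e+01,  3.40055287e+01,  1.48577004e-03,
       -2.34548024e-04,  2.74052823e-06]), 'eef_pos': array([ 0.15818946, -0.57875359,  0.23129213]), 'eef_rot': array([ 0.70083586,  0.09405032, -0.7008161 ,  0.0940236 ]), 'contact_force': array([-0.79620742, -0.11782293, -0.49415916]), 'wrist_torque': array([ 0.03973994, -0.07190397, -0.03376796]), 'grip_width': 0.08563973765967864}
```

View pics/scene0.png

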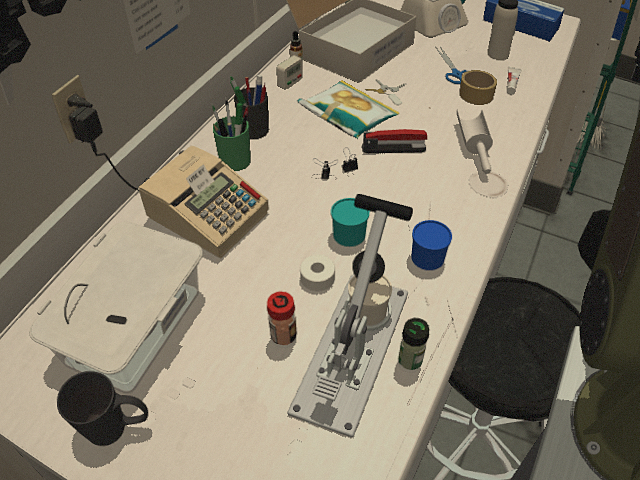

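View pics/top0.png

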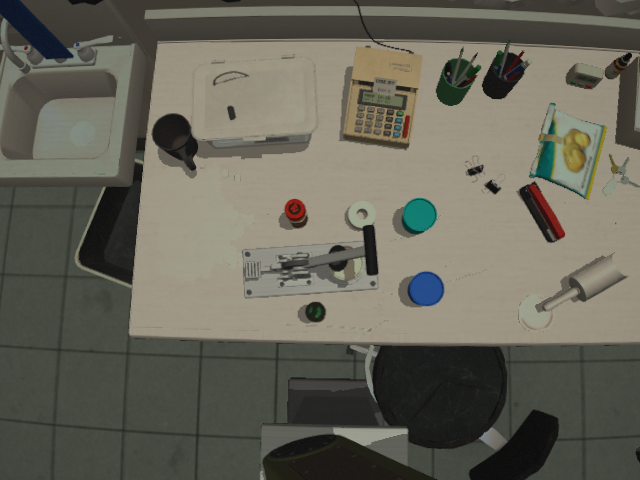

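Run:
```python
from h import *
t=lambda a,b: print(*[np.round(x,4) for x in tri(ray('scene',a),ray('top',b))])
t((383,210),(369,251)); t((347,328),(303,262)); t((368,312),(348,266));t((372,269),(333,260))
print('pad@.072',atz('scene',(329,392),.072),'hinge',atz('scene',(347,328),.095),atz('top',(303,262),.095),'nest',atz('scene',(368,312),.01),atz('top',(348,266),.01))
print('jar1',atz('scene',(409,363),0),atz('top',(316,315),0),'roll',atz('scene',(317,279),0),'jar2',atz('scene',(283,335),0))
for c in('scene','top'): 
  P=viewer.camera_params(c); V=np.array(P['view']); print(c,-V[:3,:3].T@V[:3,3])
```

```text
[ 0.5018 -0.0589  0.2221] 0.0017
[0.4988 0.0708 0.076 ] 0.0018
[ 0.5007 -0.0254 -0.002 ] 0.0008
[0.4908 0.0063 0.1579] 0.0028
pad@.072 [0.47632912 0.18400345 0.072     ] hinge [0.49465385 0.08283183 0.095     ] [0.49548019 0.0692403  0.095     ] nest [ 0.49822797 -0.0172123   0.01      ] [ 0.49886787 -0.02525904  0.01      ]
jar1 [0.39666972 0.04229686 0.        ] [0.38947965 0.04434761 0.        ] roll [ 6.15572604e-01 -5.14328296e-02 -1.11022302e-16] jar2 [0.61255786 0.08497727 0.        ]
scene [0.28672611 0.57643249 0.88191907]
top [ 0.36686272 -0.00533933  1.09987282]
```

The scene picture shows the press with its handle at (383,208), hinge near (347,325) and ribbed thumb pad near (328,388). The white tub sits in the nest at about (370,300). The look-alikes are a teal tub at (350,222) and a blue one at (430,245), neither of them in the nest. I'll confirm this with an enlarged crop and refine the press pose.

Run:
```python
import cv2,numpy as np
a=cv2.imread('pics/top0.png')[205:330,230:450]; cv2.imwrite('pics/topc.png',cv2.resize(a,None,fx=3.6,fy=3.6,interpolation=2))
a=cv2.imread('pics/scene0.png')[190:440,270:460]; cv2.imwrite('pics/scc.png',cv2.resize(a,None,fx=2.4,fy=2.4,interpolation=2))
```

```text
(no output)
```

View pics/topc.png

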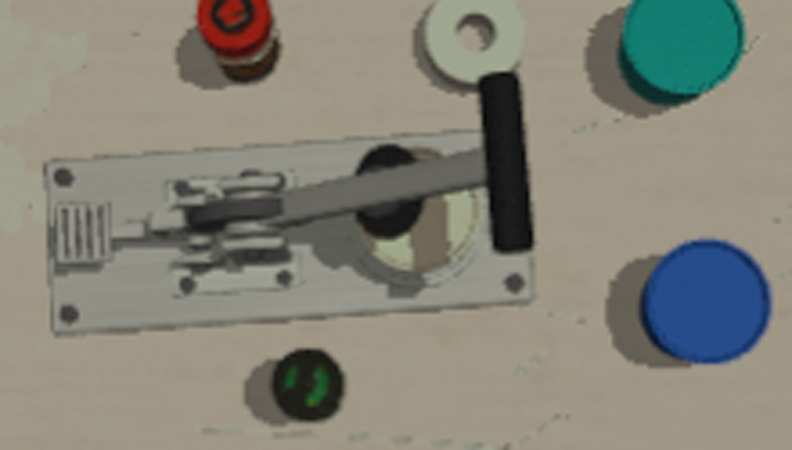

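View pics/scc.png

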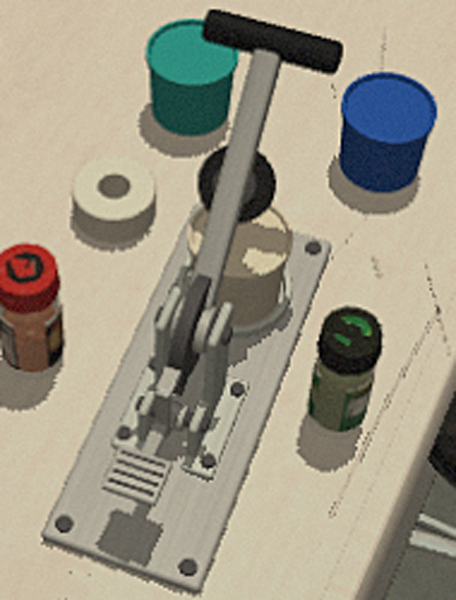

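The crop confirms it: the off-white tub is the one inside the nest ring under the rubber pad, so it is the one meant. The teal and blue tubs stand loose on the bench. Next I'll fit the press pose from the plate corners.

Run:
```python
from h import *
from scipy.optimize import least_squares
T=lambda u,v:('top',(230+u/3.6,205+v/3.6)); S=lambda u,v:('scene',(270+u/2.4,190+v/2.4))
obs=[((55,215,10),T(55,333)),((-55,-85,10),None),((-55,-85,10),T(533,301))]
# frame: hypothesise local x -> world x (top picture up = +x)
obs=[((55,215,10),T(46,163)),((-55,215,10),T(55,333)),((-55,-85,10),T(533,301)),
 ((-55,215,10),S(205,588-3)),((55,215,10),S(43,538)),((-55,-85,10),S(330,240))]
def w(p,k): 
    c,s=np.cos(k[2]),np.sin(k[2]); return np.array([k[0]+c*p[0]-s*p[1],k[1]+s*p[0]+c*p[1],p[2]])
def f(k): return np.concatenate([proj(o[0],w(np.array(p)/1e3,k))-o[1] for p,o in obs])
r=least_squares(f,[.5,0,0]); print(r.x,np.round(r.fun,1))
k=r.x; np.save('k.npy',k)
pp=w([0,.180,.072],k)
print('hinge',w([0,.08,.095],k),'nest',w([0,-.015,.01],k))
pads=S(138,475);padt=T(82,232)
print('pad px: tri',tri(ray(*pads),ray(*padt)), atz(*pads,.072),atz(*padt,.072))
for q in (S(138,475),T(82,232)):
    a=atz(*q,.072)-np.r_[k[:2],0]; c,s=np.cos(k[2]),np.sin(k[2]); print('pad local',c*a[0]+s*a[1],-s*a[0]+c*a[1])
# arm angle
def hp(a): e=.95-a; return w([0,.08-.19*np.cos(e),.095+.19*np.sin(e)],k)
ho=[S((206+338)/2,(25+55)/2),T(508,162)]
r2=least_squares(lambda a:np.concatenate([proj(o[0],hp(a[0]))-o[1] for o in ho]),[.1]); print('arm',r2.x,r2.fun,hp(r2.x[0]))
for a in (.3,.95):print(a,hp(a))
```

```text
[ 0.49862075 -0.00453056  0.10021848] [-0.8 -0.4 -0.7  1.   1.  -1.3 -0.4  1.6  0.3 -1.5  0.8 -0.4]
hinge [0.49061668 0.07506803 0.095     ] nest [ 0.50012151 -0.01945529  0.01      ]
pad px: tri (array([0.48147334, 0.17764028, 0.06969179]), np.float64(0.0008246848182215007)) [0.48133348 0.17882247 0.072     ] [0.48081024 0.17714257 0.072     ]
pad local 0.0011440963710628027 0.184162623052442
pad local 0.0004554013286134882 0.18254350864263452
arm [0.19776926] [-0.2783655   0.02350833  0.1712644  -1.13485758] [ 0.50449689 -0.06296749  0.22482116]
0.3 [ 0.50574996 -0.07542894  0.20998542]
0.95 [ 0.50962633 -0.11397861  0.095     ]
```

```bash
cat >> h.py <<'E'
from scipy.spatial.transform import Rotation as Ro
def st(tgt=None):
    s=get_state(); R=Ro.from_quat(s['eef_rot']).as_matrix(); p=s['eef_pos']
    print('t',round(s['clock'],2),'p',np.round(p,4),'toolx',np.round(R[:,0],3),'tooly',np.round(R[:,1],3),'q',np.round(s['q'],2),'F',np.round(s['contact_force'],1),'w',round(s['grip_width'],4))
    if tgt is not None: print('shift mm',np.round(R.T@(np.array(tgt)-p)*1e3,1))
    # turn to make tool x exactly down and y axis at given world yaw
    return s,R
E
python3 -m crank '[[1,[-40,0,0],[0,0,0]],[1,[-40,0,0],[0,0,0]],[1,[0,0,0],[0,0,0]]]'
python3 - <<'E'
from h import *
st([.5,-.2,.31])
E
```

```text
clock: 1.38
eef_pos: [0.158, -0.5782, 0.3126]
eef_rot: [-0.701, -0.095, 0.701, -0.093]
contact_force: [-0.8, -0.5, 0.0]
grip_width: 0.0324
t 1.38 p [ 0.158  -0.5782  0.3126] toolx [-0.     0.002 -1.   ] tooly [ 0.264 -0.965 -0.002] q [-1.3   0.3   0.11  1.39 -0.    1.57] F [-0.8 -0.5  0. ] w 0.0324
shift mm [   3.1 -274.7 -429.6]
```

```bash
python3 -m crank '[[1,[0,-8,-58],[-0.1,0,0]],[1,[0,-8,-58],[-0.1,0,0]],[1,[0,-8,-58],[-0.1,0,0]],[1,[0,-8,-58],[-0.1,0,0]],[1,[0,-8,-58],[-0.1,0,0]],[1,[0,-8,-58],[-0.1,0,0]],[1,[0,-8,-58],[-0.1,0,0]],[1,[0,-8,-58],[-0.1,0,0]]]'
python3 - <<'E'
from h import *
st([.481,.184,.31])
E
```

```text
clock: 2.38
eef_pos: [0.494, -0.2569, 0.3036]
eef_rot: [-0.605, -0.368, 0.606, -0.362]
contact_force: [1.8, -0.4, 0.6]
grip_width: 0.0002
t 2.38 p [ 0.494  -0.2569  0.3036] toolx [-0.006  0.007 -1.   ] tooly [ 0.884 -0.468 -0.008] q [-0.48  0.22 -0.01  1.35  0.    1.58] F [ 1.8 -0.4  0.6] w 0.0002
shift mm [  -3.4 -217.9 -383.6]
```

```bash
python3 -m crank '[[1,[-2,-28,-53],[-0.085,0,0]],[1,[-2,-23,-55],[-0.085,0,0]],[1,[0,-19,-57],[-0.085,0,0]],[1,[0,-14,-58],[-0.085,0,0]],[1,[0,-9,-59],[-0.085,0,0]],[1,[0,-4,-60],[-0.085,0,0]],[1,[0,0,-60],[-0.085,0,0]],[1,[0,0,0],[0,0,0]]]'
python3 - <<'E'
from h import *
st([.481,.184,.31])
E
```

```text
clock: 3.38
eef_pos: [0.4846, 0.1793, 0.3018]
eef_rot: [0.464, 0.538, -0.466, 0.527]
contact_force: [0.4, -0.9, -0.7]
grip_width: 0.0003
t 3.38 p [0.4846 0.1793 0.3018] toolx [-0.014  0.008 -1.   ] tooly [ 0.991  0.134 -0.013] q [ 0.35  0.15 -0.1   1.33  0.01  1.78] F [ 0.4 -0.9 -0.7] w 0.0003
shift mm [-8.1 -3.  -5.2]
```

```bash
python3 -m crank '[[1,[50,0,-4],[0,0,0]],[1,[50,0,0],[0,0,0]],[1,[50,0,0],[0,0,0]],[1,[40,0,0],[0,0,0]],[1,[15,0,0],[0,0,0]],[1,[0,0,0],[0,0,0]]]'
python3 - <<'E'
from h import *
st([.481,.184,.072])
for c in('scene','top'):
    im=viewer.snapshot(c); save(im,c+'1.png')
a=cv2.imread('pics/scene1.png')[250:440,230:470]; cv2.imwrite('pics/scc1.png',cv2.resize(a,None,fx=3,fy=3,interpolation=2))
E
```

```text
clock: 4.12
eef_pos: [0.4791, 0.1787, 0.0874]
eef_rot: [0.464, 0.536, -0.47, 0.526]
contact_force: [0.7, -0.0, 0.6]
grip_width: -0.0001
t 4.12 p [0.4791 0.1787 0.0874] toolx [-0.016  0.004 -1.   ] tooly [ 0.992  0.128 -0.016] q [ 0.35  0.27 -0.46  0.86  0.01  1.79] F [ 0.7 -0.   0.6] w -0.0001
shift mm [15.4  2.8 -4.9]
```

View pics/scc1.png

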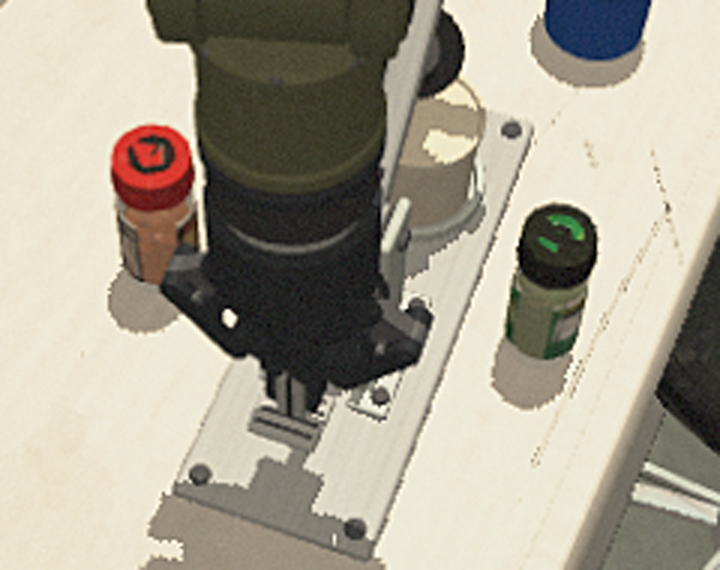

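The fingertips are centred over the ribbed pad, with jar_1 and jar_2 clear of the gripper. I'll shift outward by about 8 mm to clear the hook, then press.

```bash
python3 -m crank '[[1,[0,2,-9],[0,0,0]],[1,[10,0,0],[0,0,0]],[1,[5,0,0],[0,0,0]],[1,[5,0,-1],[0,0,0]],[1,[5,0,-1],[0,0,0]]]'
python3 - <<'E'
from h import *
st([.481,.188,.051])
E
```

```text
clock: 4.85
eef_pos: [0.4836, 0.1932, 0.066]
eef_rot: [0.467, 0.535, -0.466, 0.527]
contact_force: [-1.2, 3.1, 4.0]
grip_width: 0.0
t 4.85 p [0.4836 0.1932 0.066 ] toolx [-0.008  0.009 -1.   ] tooly [ 0.992  0.128 -0.007] q [ 0.37  0.3  -0.47  0.81  0.01  1.82] F [-1.2  3.1  4. ] w 0.0
shift mm [15.  -3.2  5. ]
```

```bash
python3 -m crank '[[1,[3,-2,5],[0,0,0]],[1,[5,0,1],[0,0,0]],[1,[5,0,0],[0,0,0]],[1,[5,0,0],[0,0,0]]]'
python3 - <<'E'
from h import *
st([.481,.188,.051])
E
```

```text
clock: 5.35
eef_pos: [0.4835, 0.1916, 0.0497]
eef_rot: [0.47, 0.538, -0.462, 0.526]
contact_force: [-6.6, 0.9, 29.7]
grip_width: 0.0
t 5.35 p [0.4835 0.1916 0.0497] toolx [-0.005  0.019 -1.   ] tooly [ 0.991  0.131 -0.003] q [ 0.36  0.31 -0.5   0.76  0.02  1.8 ] F [-6.6  0.9 29.7] w 0.0
shift mm [-1.4 -2.9  3.2]
```

```bash
python3 -m crank '[[1,[2,0,0],[0,0,0]],[1,[0,0,0],[0,0,0]],[1,[0,0,0],[0,0,0]],[1,[-30,0,0],[0,0,0]],[1,[-60,0,0],[0,0,0]],[1,[-60,0,0],[0,0,0]],[1,[-50,0,0],[0,0,0]]]'
python3 - <<'E'
from h import *
st([.5045,-.063,.30])
im=viewer.snapshot('scene'); save(im,'scene2.png')
a=cv2.imread('pics/scene2.png')[250:440,270:460]; cv2.imwrite('pics/scc2.png',cv2.resize(a,None,fx=3,fy=3,interpolation=2))
print([ (d['at'],d['score']) for d in viewer.mark_of('pawl_pad','scene')])
k=np.load('k.npy');c,s=np.cos(k[2]),np.sin(k[2])
for y,z in((.183,.072),(.190,.051)):print(proj('scene',np.array([k[0]-s*y,k[1]+c*y,z])))
E
```

```text
clock: 6.22
eef_pos: [0.48, 0.183, 0.2502]
eef_rot: [0.466, 0.538, -0.467, 0.525]
contact_force: [0.6, 0.2, -1.7]
grip_width: 0.0004
t 6.22 p [0.48   0.183  0.2502] toolx [-0.015  0.01  -1.   ] tooly [ 0.991  0.13  -0.014] q [ 0.35  0.15 -0.21  1.22  0.01  1.8 ] F [ 0.6  0.2 -1.7] w 0.0004
shift mm [-52.6  -8.3 246.5]
[([325.8, 399.8], 0.93)]
[328.49315581 387.50549536]
[326.86944503 398.05486958]
```

View pics/scc2.png

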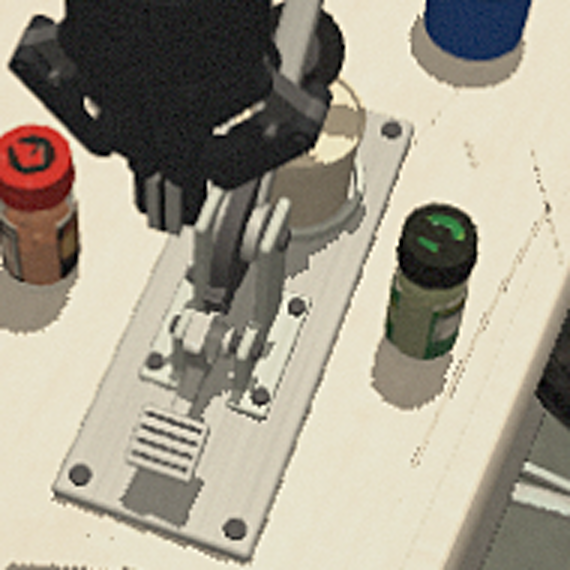

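The pad now shows at (326,399), against a prediction of (327,398) for fully thrown off and (328,388) for engaged. The pawl is down at its stop. On to the handle.

```bash
python3 -m crank '[[1,[-50,0,0],[0,0,0]],[1,[-10,0,30],[0,0,0]],[1,[0,-2,60],[0,0,0]],[1,[0,-2,60],[0,0,0]],[1,[0,-2,50],[0,0,0]],[1,[0,-2,40],[0,0,0]],[1,[0,0,0],[0,0,0]]]'
python3 - <<'E'
from h import *
st([.5045,-.065,.24])
im=viewer.snapshot('scene'); save(im,'scene3.png')
im=viewer.snapshot('top'); save(im,'top3.png')
print([ (d['at'],d['score']) for d in viewer.mark_of('press_handle','scene')+viewer.mark_of('press_handle','top')])
k=np.load('k.npy');c,s=np.cos(k[2]),np.sin(k[2])
a=cv2.imread('pics/scene3.png')[150:440,250:470]; cv2.imwrite('pics/scc3.png',cv2.resize(a,None,fx=2,fy=2,interpolation=2))
E
```

```text
clock: 7.2
eef_pos: [0.505, -0.0672, 0.3059]
eef_rot: [0.464, 0.536, -0.469, 0.527]
contact_force: [-0.3, 0.1, -0.3]
grip_width: 0.0001
t 7.2 p [ 0.505  -0.0672  0.3059] toolx [-0.015  0.003 -1.   ] tooly [ 0.991  0.13  -0.014] q [-0.13  0.14 -0.1   1.35  0.    1.31] F [-0.3  0.1 -0.3] w 0.0001
shift mm [65.9  0.7 -1.9]
[([384.9, 208.5], 0.96), ([411.2, 360.7], 0.66)]
```

View pics/scc3.png

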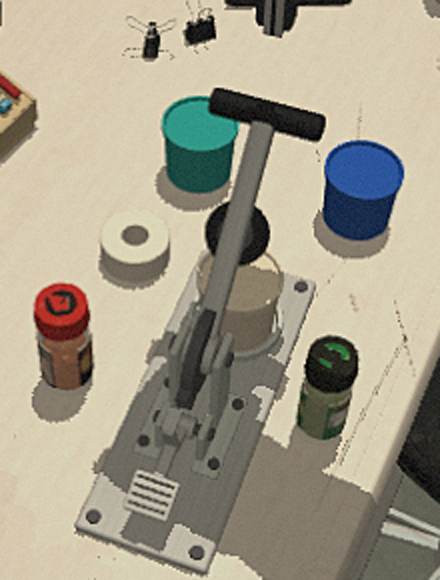

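The arm is still up at its starting angle and the bystanders haven't moved. Descending to the bar.

```bash
python3 -m crank '[[1,[45,0,1],[0,0,0]],[1,[15,0,0],[0,0,0]],[1,[8,0,5],[0,0,0]],[1,[8,0,6],[0,0,0]]]'
python3 - <<'E'
from h import *
st([.5045,-.065,.24])
E
```

```text
clock: 7.9
eef_pos: [0.5073, -0.0727, 0.2316]
eef_rot: [0.462, 0.538, -0.465, 0.531]
contact_force: [-4.5, -3.6, 6.8]
grip_width: -0.0003
t 7.9 p [ 0.5073 -0.0727  0.2316] toolx [-0.01   0.003 -1.   ] tooly [ 0.99   0.142 -0.01 ] q [-0.14  0.16 -0.25  1.18  0.    1.29] F [-4.5 -3.6  6.8] w -0.0003
shift mm [-8.4 -1.8 -8. ]
```

```bash
python3 -m crank '[[1,[14,0,8],[0,0,0]],[1,[15,0,10],[0,0,0]],[1,[15,0,9],[0,0,0]],[1,[15,0,8],[0,0,0]],[1,[15,0,6],[0,0,0]]]'
python3 - <<'E'
from h import *
st([.509,-.11,.15])
E
```

```text
clock: 8.52
eef_pos: [0.5153, -0.1183, 0.1608]
eef_rot: [0.462, 0.534, -0.465, 0.534]
contact_force: [-1.7, 0.1, 3.9]
grip_width: 0.0
t 8.53 p [ 0.5153 -0.1183  0.1608] toolx [-0.003 -0.004 -1.   ] tooly [ 0.99   0.142 -0.003] q [-0.22  0.22 -0.33  1.02 -0.    1.21] F [-1.7  0.1  3.9] w 0.0
shift mm [10.8 -5.  -9.1]
```

The tool has run about 10 mm outward of the bar axis, so I'll re-centre before going on.

```bash
python3 -m crank '[[1,[-5,-3,0],[0,0,0]],[1,[-3,-3,-10],[0,0,0]],[1,[0,0,0],[0,0,0]]]'
python3 - <<'E'
from h import *
st([.509,-.11,.15])
im=viewer.snapshot('scene'); save(im,'scene4.png')
a=im[150:440,250:470]; save(cv2.resize(a,None,fx=2,fy=2,interpolation=2),'scc4.png')
E
```

```text
clock: 8.9
eef_pos: [0.5069, -0.1085, 0.1675]
eef_rot: [0.461, 0.535, -0.465, 0.533]
contact_force: [0.3, 0.0, 0.3]
grip_width: -0.0001
t 8.9 p [ 0.5069 -0.1085  0.1675] toolx [-0.005 -0.003 -1.   ] tooly [ 0.99   0.141 -0.006] q [-0.21  0.2  -0.34  1.03 -0.    1.22] F [0.3 0.  0.3] w -0.0001
shift mm [17.5  2.   1.8]
```

View pics/scc4.png

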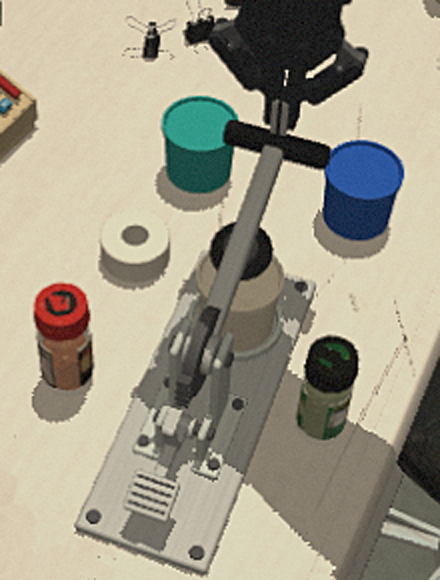

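The tips are back over the middle of the bar, which is about halfway down. The tub stands in its nest and the pawl is still thrown off. Continuing.

```bash
python3 -m crank '[[1,[12,0,0],[0,0,0]],[1,[12,0,1],[0,0,0]],[1,[12,0,1],[0,0,0]],[1,[12,0,1],[0,0,0]],[1,[10,0,0],[0,0,0]]]'
python3 - <<'E'
from h import *
st([.509,-.114,.106])
E
```

```text
clock: 9.57
eef_pos: [0.5098, -0.115, 0.108]
eef_rot: [0.461, 0.532, -0.466, 0.536]
contact_force: [0.5, -2.3, 3.9]
grip_width: -0.0
t 9.57 p [ 0.5098 -0.115   0.108 ] toolx [ 0.   -0.01 -1.  ] tooly [ 0.99   0.14  -0.001] q [-0.22  0.25 -0.42  0.89 -0.01  1.21] F [ 0.5 -2.3  3.9] w -0.0
shift mm [ 2.  -0.6 -1.1]
```

```bash
python3 -m crank '[[1,[5,0,0],[0,0,0]],[1,[4,0,0],[0,0,0]],[1,[4,0,0],[0,0,0]]]'
python3 - <<'E'
from h import *
st([.509,-.114,.106])
E
```

```text
clock: 9.95
eef_pos: [0.5101, -0.115, 0.1024]
eef_rot: [0.462, 0.531, -0.465, 0.537]
contact_force: [-16.7, 0.6, 49.7]
grip_width: -0.0003
t 9.95 p [ 0.5101 -0.115   0.1024] toolx [ 0.003 -0.01  -1.   ] tooly [0.99  0.141 0.002] q [-0.22  0.26 -0.43  0.88 -0.01  1.21] F [-16.7   0.6  49.7] w -0.0003
shift mm [-3.6 -0.9 -1.1]
```

About 50 N, so the arm is on the lid. I'll ease to roughly 20–25 N and hold for more than a second.

```bash
python3 -m crank '[[1,[2,0,0],[0,0,0]],[1,[2,0,0],[0,0,0]],[1,[2,0,0],[0,0,0]],[1,[2,0,0],[0,0,0]]]'
python3 -m crank '[[1,[2,0,0],[0,0,0]],[1,[2,0,0],[0,0,0]],[1,[2,0,0],[0,0,0]],[1,[2,0,0],[0,0,0]]]'
python3 -m crank '[[1,[2,0,0],[0,0,0]],[1,[2,0,0],[0,0,0]],[1,[2,0,0],[0,0,0]],[1,[2,0,0],[0,0,0]]]'
```

```text
clock: 10.45
eef_pos: [0.5098, -0.1149, 0.1035]
eef_rot: [0.462, 0.53, -0.465, 0.538]
contact_force: [-7.8, 0.1, 24.5]
grip_width: 0.0002
clock: 10.95
eef_pos: [0.5099, -0.1149, 0.1035]
eef_rot: [0.463, 0.528, -0.464, 0.54]
contact_force: [-8.2, -1.5, 23.9]
grip_width: -0.0001
clock: 11.45
eef_pos: [0.5098, -0.1149, 0.1035]
eef_rot: [0.463, 0.527, -0.463, 0.541]
contact_force: [-8.4, 0.1, 24.4]
grip_width: -0.0002
```

Held at 24 N for 1.5 s. Lifting straight off.

```bash
python3 -m crank '[[1,[-15,0,0],[0,0,0]],[1,[-40,0,0],[0,0,0]],[1,[-60,0,0],[0,0,0]],[1,[-60,0,0],[0,0,0]],[1,[0,0,0],[0,0,0]],[1,[0,0,0],[0,0,0]]]'
python3 - <<'E'
from h import *
st()
im=viewer.snapshot('scene'); save(im,'scene5.png')
a=im[150:440,250:470]; save(cv2.resize(a,None,fx=2,fy=2,interpolation=2),'scc5.png')
k=np.load('k.npy');c,s=np.cos(k[2]),np.sin(k[2])
print([ (d['at'],d['score']) for d in viewer.mark_of('pawl_pad','scene')],[ (d['at'],d['score']) for d in viewer.mark_of('press_handle','scene')])
for a in(.85,.92,.96,1.0):
    e=.95-a;y=.08-.19*np.cos(e);print(a,proj('scene',np.array([k[0]-s*y,k[1]+c*y,.095+.19*np.sin(e)])))
E
```

```text
clock: 12.2
eef_pos: [0.5043, -0.1081, 0.2804]
eef_rot: [0.464, 0.533, -0.461, 0.537]
contact_force: [-0.4, 0.1, -0.9]
grip_width: 0.0004
t 12.2 p [ 0.5043 -0.1081  0.2804] toolx [ 0.007 -0.001 -1.   ] tooly [0.99  0.144 0.007] q [-0.21  0.13 -0.16  1.27  0.    1.21] F [-0.4  0.1 -0.9] w 0.0004
[([326.9, 401.1], 0.94)] [([388.4, 245.4], 0.84)]
0.85 [387.20645736 233.48467913]
0.92 [386.79946393 238.35025263]
0.96 [386.50101573 241.2602613 ]
1.0 [386.15592264 244.25881393]
```

View pics/scc5.png

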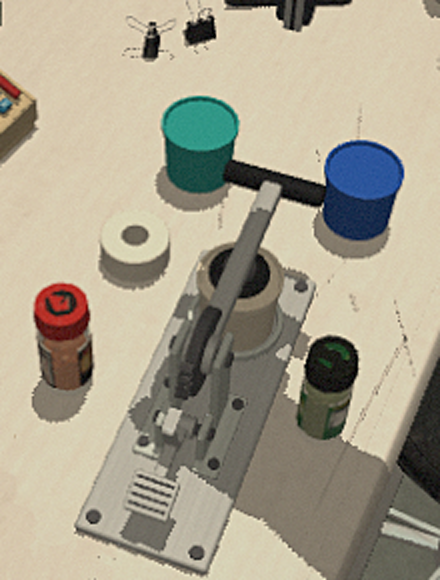

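The bar's middle shows at about (387,241), where a joint value of 0.96 would put it. The network's mark at row 245 reads about 1.01 and disagrees, but the measured TCP height with 24 N on the bar also gives about 0.96. The rubber disc lies on the lid, the tub stands in its ring, the pawl pad is still down at (327,401), and the gripper is well clear.

Run:
```python
from h import *
print(sign_off())
```

```text
the job is handed in; nothing more can be done
None
```

I pressed the pawl to its stop and pushed the handle down until the rubber pad pressed on the tub's lid. I then lifted clear and handed the job in at about 12 s; no verdict is reported.

- **Pawl:** I pressed the thumb pad until the force reached about 30 N. After the job its mark was at (327,401), against a predicted (327,398) for fully thrown off.
- **Press:** The handle peaked at about 50 N through the fingertips, then I held it at about 24 N for 1.5 s.
- **Arm angle:** The fingertip height under load and the bar in the last picture both give about 0.96 rad. The network's handle mark, about 4 pixels lower, would mean about 1.01 rad, just above the 1.0 limit. I judged that mark to be off.
- **Tub and bystanders:** In the last picture the tub stood upright in its nest, and the jars and label roll had not visibly moved. I checked these by eye only and did not measure the tub's offset from the nest centre.
- **On the way:** Partway down, the fingertips drifted about 10 mm outward on the bar. I lifted slightly and re-centred before continuing.

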